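# Put the kitchen timer away in the push-latch box

## Robot

A 6-joint arm with a two-finger parallel gripper is mounted at the origin on a cart in front of the work surface, level with it; the furniture and walls round the work are solid. World frame = base frame: x ahead of the robot, y to its left, z up, the work surface at z = 0. Lengths are in m, angles in rad, forces in N, time in s.
With the tool pointing down it reaches from about 0.15 to 0.775 m from the base axis. Payload 6.1 kg.
Tool frame: the origin (TCP) lies at the very end of the fingers, on their centre line; the grasp point (between the pads) lies 19 mm behind it; z points along the fingers, y is the line along which they close (so a half turn about z gives the same grasp; the last joint's range is limited). The gripper opens to 85 mm and grips with 20 to 120 N. Pads are 22 mm wide; open, the fingers measure 114 mm over their backs; the gripper's body (76 mm by 85 mm) begins 54 mm behind the grasp point. The pads swing forward as they close: fully open they stand 13 mm farther back than shut.
Start: joints at [1.321, 0.126, -0.04, 1.405, 0, 1.571], TCP at [0.13, 0.509, 0.231] pointing down, gripper open.
Joint ranges: [-2.72, 2.72], [-0.95, 1.95], [-1.27, 1.35], [-1.78, 2.02], [-1.46, 1.47], [-3.14, 3.14]. Speed limits (rad/s): [2.39, 2.39, 3.01, 3.14, 3.14, 3.14].

## Interface

Orientations are given as a unit quaternion [x, y, z, w].
In Python, from rig import bot gives the robot as it stands.
- The arm moves only by the tool move_arm, never from a script. Its argument "deltas" is a list of rows, each an object of numbers: "tx", "ty", "tz": the shift along the tool's x, y, z in cm; "twist": the turn about the tool's z in rad; "jaw": the closure, from 0 (fully open) to 1 (shut). In form: [{"tx": .., "ty": .., "tz": .., "twist": .., "jaw": ..}, ...]. A call has exactly 10 rows; each row is the pose to reach, as a shift and turn from the pose commanded when the call began, along the tool's axes at that moment; what a row does not reach only later rows make up. A row lasts 1/10 s, in which the tool goes at most 50 mm and 8.59 degrees, less where a joint would pass 70% of its speed; a pose out of reach is approached as far as the arm can. A call with a gripper value outside its range is refused whole. The fingers move at their own pace and stop on an object; "force" is the grip in N (left out, the last holds). Time passes only in rows, so rows that repeat a pose let the fingers close, or fill a call up. It gives the time, the measured TCP pose, the force, the opening and the grip force at its end, in the units of the state.
- bot.observe(): the state, without advancing time (a new reading comes with each control period).
- bot.grab_frame(name): name is "side" or "top"; returns a dict with "frame" (384x512x3 uint8, red, green, blue), "vertical_fov" (degrees; the focal length in pixels is half the picture's height over the tangent of half this angle, whatever the lens; pixels are square), "cx", "cy" (the principal point, pixels), "extrinsics" (4x4, takes a point from camera to world coordinates). Camera axes: x right, y up, looking along -z (the intrinsics and any distortion apply to the point x, -y, -z); pixel columns grow to the right and rows downward; lengths in m; the calibration is good to about 2 mm. A picture is of the moment at which its call begins. There is no depth.
- bot.job_done(): hands the job in; it is judged then, once.
Trained networks look in a picture, given as the dict that the camera call returned (one of the last four; its "shot" number tells which), for a name from the list of things; names that differ only in an ending like _2 or _b are one class to them, and where a whole thing is asked for, a point or a joint stands for the part that bears it (a point fixed in the world has none). Each returns a list of dicts, best first, with "p" (0 to 1); they miss things now and then, are a little off and sometimes report something else, mostly with a low value. They report only what shows in the picture. A call takes as long as a camera call. They do not tell look-alikes from the thing itself.
- bot.recognise(picture, target): "extent" ([left, top, width, height] in pixels, round what is visible of it).
- bot.silhouettes(picture, target): "pixels" (384x512 bool, what is visible of it) and "extent" ([left, top, width, height] in pixels, round what is visible of it).
The state is a dict: "time_s": time; "qpos": joint angles; "qd": joint speeds; "joint_torque": joint torques, N m; "eef_pos": TCP position; "orientation": TCP orientation; "ft_force": force on the tool from outside, world axes, zero at the start; "torque": the same for the moment, N m; "grip_width": finger opening in m; "finger_force": force on a finger pad.
Only numpy, scipy, OpenCV 4.12 (cv2) and the standard library are available. Lean on these libraries where they do the work, as an engineer would, in place of code of your own. Each camera call takes 0.05 s, during which the arm holds its last target. There are 200 camera calls.

## Task

Put the round kitchen timer away: press the free edge of the wooden box's lid down to release its push latch, let the lid spring open, set the timer upright on the box's floor, then swing the lid shut and press it once more until it latches and stays flush with the rim. The catch is delicate: press gently but fully, never harder than about 20 N, and leave the salt shaker and the spice jar where they are.

Things in the scene. Friction and masses are not known exactly. Their poses are not given: they have to be found in the camera images.
- season_box: Light-wood box fixed to the worktop, 180 (x) x 185 (y) x 90 (z) mm; origin at the centre of its underside, z up. Walls 8 mm, floor 6 mm. The lid's hinge runs along the box's x direction at its +y side (the robot's left); the lid's free edge is at the -y side. Free room inside for the timer: x -82 to +82, y -39 to +84 mm in the box frame.
- box_floor (a point): Point on the box's inner floor near the middle of the free room, at (0, 20, 6) mm in the box frame. Beside it, against the middle of the -y wall, stands the grey latch housing, 44 mm wide, 64 mm high, reaching to y = -39 mm.
- lid: Darker wood plate 161 x 165 x 8 mm set inside the walls, top level with the rim when latched. Origin on the hinge axis, mid-thickness, at (0, 84.5, 86) mm in the box frame; its -y points to the free edge, z out of the top (outer) face. Freed, it springs open by itself to 112 degrees in 2 to 5 s; 1 to 4 N swings it back. A steel catch hangs 40 mm under it, 25 mm in from the free edge.
- lid_edge (a point): Middle of the lid's free edge, top face; (0, -80.5, 90) mm in the box frame when latched. Press 20 to 40 mm in from it to a firm stop (about 10 N per mm), then let go: frees a latched lid, or latches it (up to flush). A brief bump comes 1 to 4 mm early; short of the stop nothing changes. The stop is 8 to 21 mm below flush here, differs each time, only felt. Over 20 N on the lid breaks the catch.
- timer: Kitchen timer, loose: squat round drum 62 mm across and 46 mm high, white lower and red upper half that do not turn, about 0.12 kg; origin at the centre of its underside, z up. It stands to the right of the box with the shaker and the jar; which of the three places it has varies.
- shaker: Bystander, to be left alone: salt shaker 44 mm across, 90 mm high, narrower domed cap; origin under its centre.
- spice_jar: Bystander, to be left alone: spice jar 42 mm across, 96 mm high, straight-sided; origin under its centre.
Mind the look-alikes: they are no part of the job. There is more than one size of the timer; the one meant has the size given above.

How it is judged:
By the outcome, as a careful person would: the job done as asked, in the order asked, and still so for the second after the job is handed in, with the robot touching nothing.
It also fails if it takes over 72 s, if anything falls off the work surface, if the arm or the gripper's body presses on something with over 40 N, if the wrist force passes 120 N, or if a joint passes its speed limit or range.

## Working session

There is one attempt and no reset: what is moved stays moved. The work goes in short steps, Python scripts to look and compute and a tool call to move; the robot and the scene stay as the last step left them, time stands still between calls to the robot, and variables do not carry over. Pictures are saved under pics/ and viewed, at most 10 in all, crops included, and the job is handed in when it is done.

Besides the shell and the picture viewer there is one more tool, called after "Emit:" as name(argument=value, ...), one argument or row to a line, values as JSON. move_arm: Moves the arm, as the interface text tells. Its arguments: {"type":"object","properties":{"deltas":{"type":"array"},"force":{"type":"number"}},"required":["deltas"]}

```bash
mkdir -p pics
cat > h.py <<'E'
import numpy as np,cv2
from rig import bot
def ray(f,u,v):
    F=192/np.tan(np.radians(f["vertical_fov"])/2)
    d=np.array([(u-f["cx"])/F,-(v-f["cy"])/F,-1.]);E=np.array(f["extrinsics"])
    return E[:3,3],E[:3,:3]@d
def onz(f,u,v,z):
    o,d=ray(f,u,v);return o+d*(z-o[2])/d[2]
def proj(f,p):
    E=np.array(f["extrinsics"]);F=192/np.tan(np.radians(f["vertical_fov"])/2)
    c=E[:3,:3].T@(np.array(p)-E[:3,3]);return f["cx"]+F*c[0]/-c[2],f["cy"]-F*c[1]/-c[2]
E
python3 - <<'E'
from h import *
s=bot.observe();print(s)
ims=[]
for n in("top","side"):
    f=bot.grab_frame(n);print({k:v for k,v in f.items() if k!="frame"})
    ims.append(f["frame"])
    for t in("timer","season_box","lid","shaker","spice_jar"):
        for r in bot.recognise(f,t):
            l,tp,w,h=r["extent"];print(n,t,round(r["p"],2),np.round(r["extent"]),onz(f,l+w/2,tp+h/2,.046 if t=="timer" else .09).round(3))
cv2.imwrite("pics/a.png",cv2.resize(np.vstack(ims)[:,:,::-1],None,fx=.78,fy=.78))
cv2.imwrite("pics/top.png",cv2.resize(ims[0][:,:,::-1],(800,600)))
E
```

```text
{'time_s': 0.0, 'qpos': array([ 1.32103378e+00,  1.26351071e-01, -4.05811126e-02,  1.40539916e+00,
        1.53027868e-05,  1.57079624e+00]), 'qd': array([ 0.00022869,  0.00217541, -0.00049266, -0.00032441,  0.00200932,
        0.00134871]), 'joint_torque': array([ 3.27211028e-04, -4.35909534e+01,  3.52926278e+01,  1.73748715e-02,
        4.10612404e-05, -4.97297520e-06]), 'eef_pos': array([0.12966341, 0.50832485, 0.23055596]), 'orientation': array([ 1.24556861e-01,  9.92212174e-01, -7.60580515e-04, -1.03190600e-04]), 'ft_force': array([ 0.07789668, -0.3791677 ,  0.39566125]), 'torque': array([-0.02221914,  0.05940359,  0.04355063]), 'finger_force': 0.0, 'grip_width': 0.08574658366949436}
{'vertical_fov': 42.73332840502844, 'cx': 254.82774137731758, 'cy': 201.78894562242778, 'extrinsics': array([[ 0.00912956,  0.99782615, -0.06526577,  0.33116013],
       [-0.999936  ,  0.00867374, -0.00726403, -0.15855153],
       [-0.00668214,  0.06532791,  0.99784148,  1.69488999],
       [ 0.        ,  0.        ,  0.        ,  1.        ]]), 'shot': 1}
top timer 0.91 [347. 165.  27.  24.] [ 0.52
[... 468 characters left out ...]
 0.054949  ],
       [-0.38878473,  0.58342771, -0.71306279, -1.05742191],
       [ 0.00351826,  0.77488504,  0.63209239,  0.89487717],
       [ 0.        ,  0.        ,  0.        ,  1.        ]]), 'shot': 2}
side timer 0.82 [317. 260.  38.  39.] [ 0.517 -0.516  0.046]
side timer 0.68 [266. 241.  22.  23.] [ 0.419 -0.377  0.046]
side timer 0.58 [288. 267.  15.  20.] [ 0.429 -0.469  0.046]
side season_box 0.94 [191. 127.  74.  60.] [0.436 0.025 0.09 ]
side lid 0.68 [196. 128.  68.  36.] [0.46  0.081 0.09 ]
side shaker 0.68 [265. 198.  19.  25.] [ 0.464 -0.268  0.09 ]
side spice_jar 0.77 [231. 206.  17.  33.] [ 0.355 -0.274  0.09 ]
side spice_jar 0.69 [190. 124.  74.  62.] [0.436 0.034 0.09 ]
```

View pics/a.png

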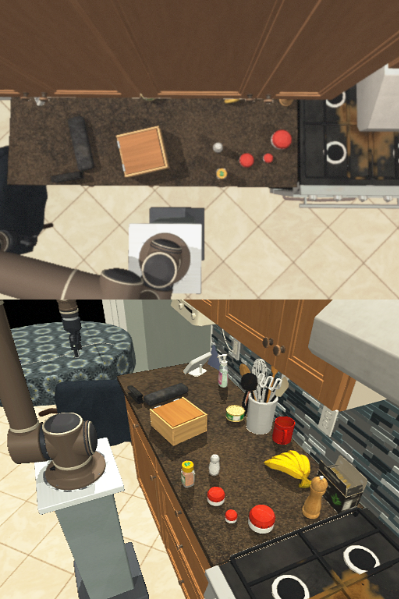

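Run:
```python
from h import *
out=[]
for n in("top","side"):
    f=bot.grab_frame(n);F=192/np.tan(np.radians(f["vertical_fov"])/2)
    print(sorted(f))
    for t in("timer","season_box","lid"):
        for r in bot.silhouettes(f,t):
            m=r["pixels"].astype(np.uint8);c=max(cv2.findContours(m,0,2)[0],key=cv2.contourArea)
            e=r["extent"]
            if t=="timer":
                mm=cv2.moments(m,True);u,v=mm["m10"]/mm["m00"],mm["m01"]/mm["m00"];p=onz(f,u,v,.023)
                d=np.linalg.norm(p-np.array(f["extrinsics"])[:3,3])
                print(n,t,round(r["p"],2),(round(u),round(v)),p.round(3),"width mm",e[2]*d/F*1000,"area",m.sum()*(d/F*1000)**2)
            else:
                b=cv2.boxPoints(cv2.minAreaRect(c));q=np.array([onz(f,*x,.09) for x in b])
                print(n,t,round(r["p"],2),b.round(1).tolist(),q[:,:2].round(3).tolist(),q.mean(0).round(3), "yaw",[round(float(np.degrees(np.arctan2(*(q[i]-q[i-1])[1::-1]))),1) for i in range(4)])
    x=(135,150) if n=="top" else (180,115)
    w=(100,90)
    a=f["frame"][x[1]:x[1]+90,x[0]:x[0]+100]
    y=(260,150) if n=="top" else (262,215)
    b=f["frame"][y[1]:y[1]+90,y[0]:y[0]+100]
    out.append(np.hstack([a,b]))
cv2.imwrite("pics/b.png",cv2.resize(np.vstack(out)[:,:,::-1],None,fx=3.3,fy=3.3,interpolation=2))
```

```text
['cx', 'cy', 'extrinsics', 'frame', 'shot', 'vertical_fov']
top timer 0.98 (360, 178) [ 0.525 -0.505  0.023] width mm 77.0307852875449 area 5896.962490185168
top timer 0.65 (315, 205) [ 0.431 -0.352  0.023] width mm 62.869125357951475 area 2572.936992068118
top timer 0.62 (343, 202) [ 0.441 -0.446  0.023] width mm 25.979059967013175 area 1235.8380506182336
top season_box 0.57 [[147.39999389648438, 172.89999389648438], [204.10000610351562, 159.6999969482422], [216.89999389648438, 214.39999389648438], [160.1999969482422, 227.60000610351562]] [[0.528, 0.208], [0.574, 0.022], [0.394, -0.023], [0.349, 0.162]] [0.461 0.092 0.09 ] yaw [14.4, -76.3, -166.1, 103.7]
top lid 0.69 [[150.5, 174.89999389648438], [199.5, 163.8000030517578], [210.3000030517578, 211.60000610351562], [161.3000030517578, 222.60000610351562]] [[0.522, 0.198], [0.56, 0.037], [0.403, -0.001], [0.365, 0.159]] [0.462 0.098 0.09 ] yaw [13.9, -76.7, -166.4, 103.2]
['cx', 'cy', 'extrinsics', 'frame', 'shot', 'vertical_fov']
side timer 0.81 (276, 252) [ 0.429 -0.357  0.023] width mm 60.24218230404346 area 3677.4724817544534
sid
[... 183 characters left out ...]
69008389104
side timer 0.46 (296, 278) [ 0.438 -0.455  0.023] width mm 46.77595427680453 area 1526.15126742129
side season_box 0.79 [[185.8000030517578, 142.6999969482422], [250.1999969482422, 114.4000015258789], [272.6000061035156, 165.1999969482422], [208.1999969482422, 193.5]] [[0.331, 0.158], [0.608, 0.251], [0.549, -0.073], [0.316, -0.127]] [0.451 0.052 0.09 ] yaw [86.9, 18.7, -100.4, -166.9]
side lid 0.56 [[194.10000610351562, 139.8000030517578], [247.89999389648438, 118.19999694824219], [260.20001220703125, 148.89999389648438], [206.39999389648438, 170.39999389648438]] [[0.363, 0.164], [0.589, 0.228], [0.55, 0.026], [0.346, -0.019]] [0.462 0.1   0.09 ] yaw [84.9, 15.7, -101.1, -167.6]
```

View pics/b.png

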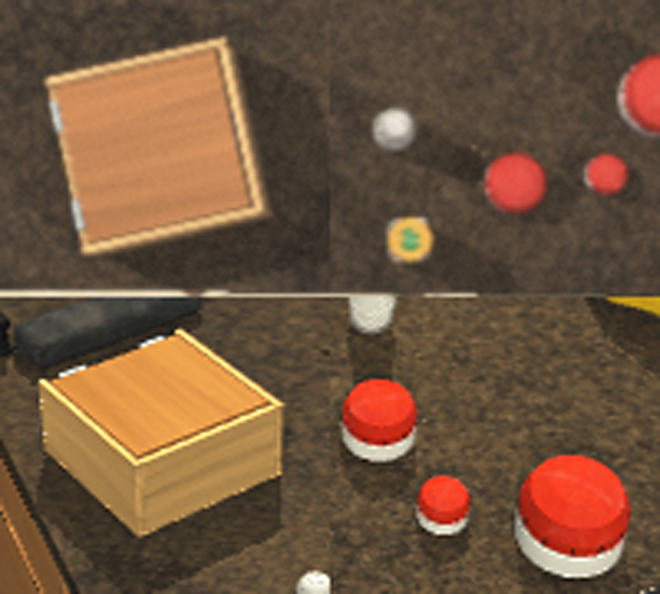

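Candidates for the timer, as pixels in the top and side views:
- Large drum: top (360,178), side (335,281). About 87 mm, too big.
- Medium drum: top (315,205), side (276,252). About 61 mm, matches 62 mm.
- Small drum: top (343,202), side (296,278). About 40 mm, too small.

I choose the medium one. The crop shows it next to the shaker (top 379,189) and the jar (top 384,222 in crop offset). The box's hinge plates are on its left side.

```bash
cat >> h.py <<'E'
def delta(target,heading=None):
    """shift in cm along tool axes, twist, from measured pose to target (heading = tool y dir, deg)"""
    from scipy.spatial.transform import Rotation as R
    s=bot.observe();M=R.from_quat(s["orientation"]).as_matrix()
    d=M.T@(np.array(target)-s["eef_pos"])*100;h=np.degrees(np.arctan2(M[1,1],M[0,1]))
    return d.round(2),None if heading is None else round(float(np.radians((h-heading+90)%180-90)),3)
E
python3 - <<'E'
from h import *
f=bot.grab_frame("top");g=bot.grab_frame("side")
T=np.array([(225,38),(265,212),(85,252),(47,78)])/3.3+[135,150]
S=np.array([(180,332),(283,403),(137,461),(41,381)])*[1,1]
S=np.array([(180,332-297),(283,403-297),(137,461-297),(41,381-297)])/3.3+[180,115]
for n,k,c in(("top",f,T),("side",g,S)):
    q=np.array([onz(k,*x,.09) for x in c])
    print(n,q[:,:2].round(3).tolist(),q.mean(0).round(4),[(round(float(np.linalg.norm(q[i]-q[i-1])),3),round(float(np.degrees(np.arctan2(*(q[i]-q[i-1])[1::-1]))),1)) for i in range(4)])
def bx(c,yaw,p):
    a=np.radians(yaw);return np.array([c[0]+p[0]*np.cos(a)-p[1]*np.sin(a),c[1]+p[0]*np.sin(a)+p[1]*np.cos(a),p[2]])
t=bx((.463,.096),14,(0,-.056,.12));print(t,delta(t,14))
# timer position from both views, top-face centre and body
for k,c in((f,(315.8,205)),(g,(276.7,252))): print(onz(k,*c,.046).round(3),onz(k,*c,.023).round(3))
E
```

```text
top [[0.568, 0.025], [0.394, -0.018], [0.353, 0.16], [0.526, 0.202]] [0.4602 0.0922 0.09  ] [(0.182, -76.8), (0.179, -166.2), (0.183, 103.1), (0.178, 13.6)]
side [[0.525, 0.198], [0.571, 0.029], [0.4, -0.008], [0.356, 0.162]] [0.463  0.0953 0.09  ] [(0.173, 12.0), (0.176, -74.7), (0.175, -167.8), (0.176, 104.5)]
[0.47654763 0.04166344 0.12      ] (array([-45.15, -36.68,  11.13]), 1.077)
[ 0.43  -0.352  0.046] [ 0.431 -0.354  0.023]
[ 0.421 -0.375  0.046] [ 0.431 -0.357  0.023]
```

Emit:
move_arm(
  deltas=[
    {"tx":-4.5,"ty":-3.7,"tz":0.5,"twist":0.11,"jaw":1},
    {"tx":-9,"ty":-7.4,"tz":1,"twist":0.22,"jaw":1},
    {"tx":-13.5,"ty":-11.1,"tz":1.5,"twist":0.33,"jaw":1},
    {"tx":-18,"ty":-14.8,"tz":2,"twist":0.44,"jaw":1},
    {"tx":-22.5,"ty":-18.5,"tz":2.5,"twist":0.55,"jaw":1},
    {"tx":-27,"ty":-22.2,"tz":3,"twist":0.66,"jaw":1},
    {"tx":-31.5,"ty":-25.9,"tz":3.5,"twist":0.77,"jaw":1},
    {"tx":-36,"ty":-29.6,"tz":4,"twist":0.88,"jaw":1},
    {"tx":-40.5,"ty":-33.3,"tz":4.5,"twist":0.98,"jaw":1},
    {"tx":-45,"ty":-36.9,"tz":5,"twist":1.08,"jaw":1},
  ],
)

```text
time_s: 2.1
eef_pos: [0.4255, 0.1052, 0.1887]
orientation: [0.619, 0.786, 0.0, 0.0]
ft_force: [0.9, 1.0, 0.1]
grip_width: -0.0001
finger_force: 0.0
```

Emit:
move_arm(
  deltas=[
    {"tz":2,"jaw":1},
    {"tz":4,"jaw":1},
    {"tz":6,"jaw":1},
    {"tz":6,"jaw":1},
    {"tz":6,"jaw":1},
    {"tz":6,"jaw":1},
    {"tz":6,"jaw":1},
    {"tz":6,"jaw":1},
    {"tz":6,"jaw":1},
    {"tz":6,"jaw":1},
  ],
)

```text
invalid input at $.deltas[0]: expected keys tx, ty, tz, twist, jaw
```

Run:
```python
from h import *
s=bot.observe();print(s["eef_pos"],s["ft_force"],delta((.4744,.039,.093),13.7))
ims=[]
for n,x in(("top",(135,120)),("side",(180,85))):
    f=bot.grab_frame(n);ims.append(f["frame"][x[1]:x[1]+120,x[0]:x[0]+100]);print(proj(f,s["eef_pos"]),x)
cv2.imwrite("pics/c.png",cv2.resize(np.hstack(ims)[:,:,::-1],None,fx=4,fy=4,interpolation=2))
```

```text
[0.42553985 0.10520388 0.1887208 ] [0.8908625  0.99492674 0.11371537] (array([-7.58,  3.19,  9.57]), -0.003)
(np.float64(172.7149619326104), np.float64(202.4166415806592)) (135, 120)
(np.float64(215.75725939243432), np.float64(119.12267878136863)) (180, 85)
```

View pics/c.png

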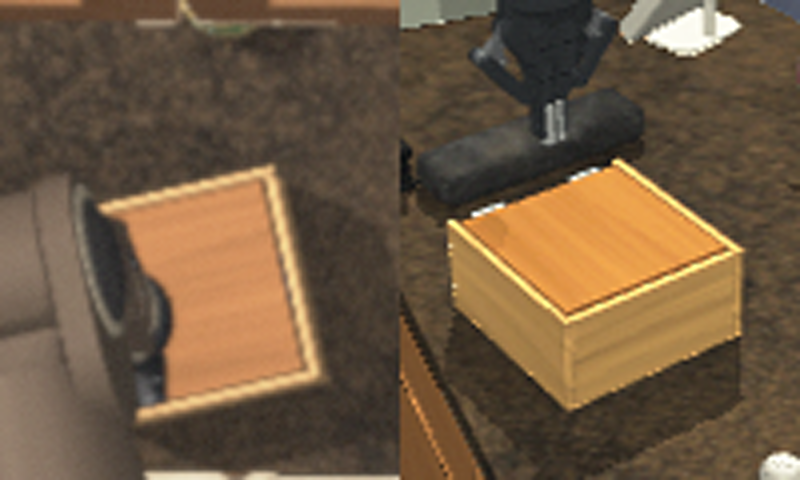

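Emit:
move_arm(
  deltas=[
    {"tx":0,"ty":0,"tz":2,"twist":0,"jaw":1},
    {"tx":0,"ty":0,"tz":4,"twist":0,"jaw":1},
    {"tx":0,"ty":0,"tz":6,"twist":0,"jaw":1},
    {"tx":0,"ty":0,"tz":6,"twist":0,"jaw":1},
    {"tx":0,"ty":0,"tz":6,"twist":0,"jaw":1},
    {"tx":0,"ty":0,"tz":6,"twist":0,"jaw":1},
    {"tx":0,"ty":0,"tz":6,"twist":0,"jaw":1},
    {"tx":0,"ty":0,"tz":6,"twist":0,"jaw":1},
    {"tx":0,"ty":0,"tz":6,"twist":0,"jaw":1},
    {"tx":0,"ty":0,"tz":6,"twist":0,"jaw":1},
  ],
)

```text
time_s: 3.2
eef_pos: [0.4248, 0.1072, 0.1288]
orientation: [0.617, 0.787, 0.0, 0.0]
ft_force: [0.2, 0.1, -0.4]
grip_width: -0.0002
finger_force: 0.0
```

Run:
```python
from h import *
s=bot.observe();print(s["eef_pos"],s["ft_force"],delta((.4744,.039,.093),13.7))
f=bot.grab_frame("side");print(proj(f,s["eef_pos"]))
a=f["frame"][95:185,185:285]
cv2.imwrite("pics/d.png",cv2.resize(a[:,:,::-1],None,fx=6,fy=6,interpolation=2))
```

```text
[0.42475008 0.10718451 0.12875132] [ 0.23347285  0.10393094 -0.38868812] (array([-7.81,  3.19,  3.58]), 0.002)
(np.float64(216.20050514758893), np.float64(134.66895638294653))
```

View pics/d.png

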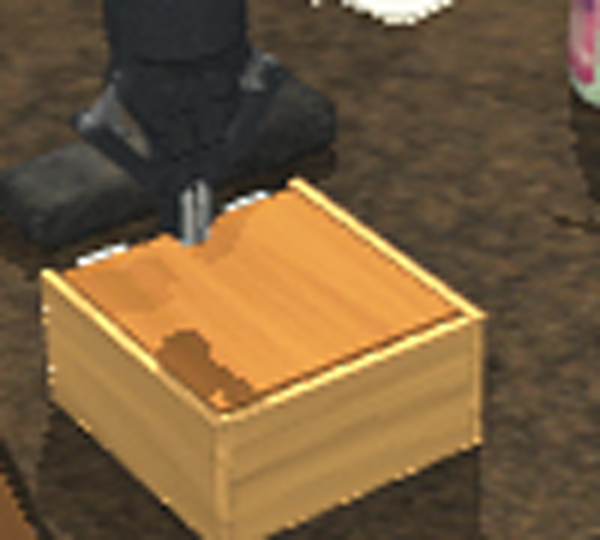

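Emit:
move_arm(
  deltas=[
    {"tx":-3,"ty":1.2,"tz":0.5,"twist":0,"jaw":1},
    {"tx":-6,"ty":2.4,"tz":1,"twist":0,"jaw":1},
    {"tx":-7.8,"ty":3.2,"tz":2,"twist":0,"jaw":1},
    {"tx":-7.8,"ty":3.2,"tz":2.8,"twist":0,"jaw":1},
    {"tx":-7.8,"ty":3.2,"tz":3.4,"twist":0,"jaw":1},
    {"tx":-7.8,"ty":3.2,"tz":3.7,"twist":0,"jaw":1},
    {"tx":-7.8,"ty":3.2,"tz":3.9,"twist":0,"jaw":1},
    {"tx":-7.8,"ty":3.2,"tz":4.1,"twist":0,"jaw":1},
    {"tx":-7.8,"ty":3.2,"tz":4.2,"twist":0,"jaw":1},
    {"tx":-7.8,"ty":3.2,"tz":4.2,"twist":0,"jaw":1},
  ],
)

```text
time_s: 4.25
eef_pos: [0.4743, 0.0394, 0.0867]
orientation: [0.617, 0.787, 0.0, 0.0]
ft_force: [-1.5, 0.5, 1.3]
grip_width: -0.0005
finger_force: 0.6
```

Emit:
move_arm(
  deltas=[
    {"tx":0,"ty":0,"tz":0.1,"twist":0,"jaw":1},
    {"tx":0,"ty":0,"tz":0.15,"twist":0,"jaw":1},
    {"tx":0,"ty":0,"tz":0.2,"twist":0,"jaw":1},
    {"tx":0,"ty":0,"tz":0.25,"twist":0,"jaw":1},
    {"tx":0,"ty":0,"tz":0.3,"twist":0,"jaw":1},
    {"tx":0,"ty":0,"tz":0.3,"twist":0,"jaw":1},
    {"tx":0,"ty":0,"tz":0.3,"twist":0,"jaw":1},
    {"tx":0,"ty":0,"tz":0.3,"twist":0,"jaw":1},
    {"tx":0,"ty":0,"tz":0.3,"twist":0,"jaw":1},
    {"tx":0,"ty":0,"tz":0.3,"twist":0,"jaw":1},
  ],
)

```text
time_s: 5.25
eef_pos: [0.4744, 0.039, 0.0836]
orientation: [0.617, 0.787, 0.0, 0.0]
ft_force: [0.7, 0.8, 0.1]
grip_width: -0.0002
finger_force: 0.6
```

Emit:
move_arm(
  deltas=[
    {"tx":0,"ty":0,"tz":0.04,"twist":0,"jaw":1},
    {"tx":0,"ty":0,"tz":0.08,"twist":0,"jaw":1},
    {"tx":0,"ty":0,"tz":0.13,"twist":0,"jaw":1},
    {"tx":0,"ty":0,"tz":0.13,"twist":0,"jaw":1},
    {"tx":0,"ty":0,"tz":0.13,"twist":0,"jaw":1},
    {"tx":0,"ty":0,"tz":0.13,"twist":0,"jaw":1},
    {"tx":0,"ty":0,"tz":0.13,"twist":0,"jaw":1},
    {"tx":0,"ty":0,"tz":0.13,"twist":0,"jaw":1},
    {"tx":0,"ty":0,"tz":0.13,"twist":0,"jaw":1},
    {"tx":0,"ty":0,"tz":0.13,"twist":0,"jaw":1},
  ],
)

```text
time_s: 6.25
eef_pos: [0.4744, 0.039, 0.0822]
orientation: [0.617, 0.787, -0.0, 0.0]
ft_force: [0.2, -0.0, 0.2]
grip_width: -0.0002
finger_force: 0.6
```

Emit:
move_arm(
  deltas=[
    {"tx":0,"ty":0,"tz":0.04,"twist":0,"jaw":1},
    {"tx":0,"ty":0,"tz":0.08,"twist":0,"jaw":1},
    {"tx":0,"ty":0,"tz":0.13,"twist":0,"jaw":1},
    {"tx":0,"ty":0,"tz":0.13,"twist":0,"jaw":1},
    {"tx":0,"ty":0,"tz":0.13,"twist":0,"jaw":1},
    {"tx":0,"ty":0,"tz":0.13,"twist":0,"jaw":1},
    {"tx":0,"ty":0,"tz":0.13,"twist":0,"jaw":1},
    {"tx":0,"ty":0,"tz":0.13,"twist":0,"jaw":1},
    {"tx":0,"ty":0,"tz":0.13,"twist":0,"jaw":1},
    {"tx":0,"ty":0,"tz":0.13,"twist":0,"jaw":1},
  ],
)

```text
time_s: 7.25
eef_pos: [0.4743, 0.0391, 0.0809]
orientation: [0.617, 0.787, -0.0, -0.0]
ft_force: [-0.0, 0.4, 0.4]
grip_width: -0.0003
finger_force: 0.6
```

Run:
```python
from h import *
for i in range(3):
    f=bot.grab_frame("side");s=bot.observe();print(s["eef_pos"].round(4),s["ft_force"].round(2),s["torque"].round(2))
cv2.imwrite("pics/e.png",cv2.resize(f["frame"][95:185,185:285][:,:,::-1],None,fx=6,fy=6,interpolation=2))
```

```text
[0.4743 0.0391 0.0809] [1.23 0.15 0.86] [ 0.08 -0.19 -0.02]
[0.4743 0.0391 0.0809] [ 0.28 -0.77  0.65] [ 0.01 -0.21  0.01]
[0.4743 0.0391 0.0809] [1.17 0.25 1.54] [ 0.04 -0.09  0.01]
```

View pics/e.png

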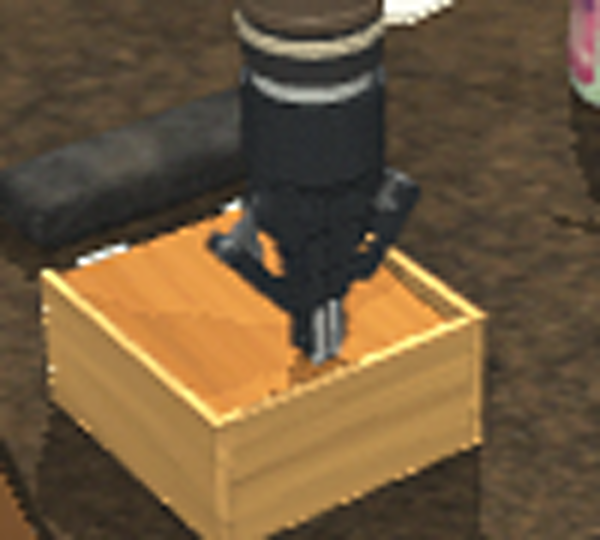

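The lid edge is sunk below the rim under the fingertips, which are at about (238,154) in the full frame. I'll carry on.

Emit:
move_arm(
  deltas=[
    {"tx":0,"ty":0,"tz":0.05,"twist":0,"jaw":1},
    {"tx":0,"ty":0,"tz":0.1,"twist":0,"jaw":1},
    {"tx":0,"ty":0,"tz":0.14,"twist":0,"jaw":1},
    {"tx":0,"ty":0,"tz":0.14,"twist":0,"jaw":1},
    {"tx":0,"ty":0,"tz":0.14,"twist":0,"jaw":1},
    {"tx":0,"ty":0,"tz":0.14,"twist":0,"jaw":1},
    {"tx":0,"ty":0,"tz":0.14,"twist":0,"jaw":1},
    {"tx":0,"ty":0,"tz":0.14,"twist":0,"jaw":1},
    {"tx":0,"ty":0,"tz":0.14,"twist":0,"jaw":1},
    {"tx":0,"ty":0,"tz":0.14,"twist":0,"jaw":1},
  ],
)

```text
time_s: 8.4
eef_pos: [0.4743, 0.0391, 0.0795]
orientation: [0.617, 0.787, 0.0, -0.0]
ft_force: [0.5, 0.5, 1.3]
grip_width: -0.0001
finger_force: 0.8
```

Emit:
move_arm(
  deltas=[
    {"tx":0,"ty":0,"tz":0.05,"twist":0,"jaw":1},
    {"tx":0,"ty":0,"tz":0.1,"twist":0,"jaw":1},
    {"tx":0,"ty":0,"tz":0.14,"twist":0,"jaw":1},
    {"tx":0,"ty":0,"tz":0.14,"twist":0,"jaw":1},
    {"tx":0,"ty":0,"tz":0.14,"twist":0,"jaw":1},
    {"tx":0,"ty":0,"tz":0.14,"twist":0,"jaw":1},
    {"tx":0,"ty":0,"tz":0.14,"twist":0,"jaw":1},
    {"tx":0,"ty":0,"tz":0.14,"twist":0,"jaw":1},
    {"tx":0,"ty":0,"tz":0.14,"twist":0,"jaw":1},
    {"tx":0,"ty":0,"tz":0.14,"twist":0,"jaw":1},
  ],
)

```text
time_s: 9.4
eef_pos: [0.4743, 0.039, 0.0781]
orientation: [0.617, 0.787, -0.0, -0.0]
ft_force: [0.0, 0.6, 2.0]
grip_width: 0.0003
finger_force: 0.7
```

Emit:
move_arm(
  deltas=[
    {"tx":0,"ty":0,"tz":0.05,"twist":0,"jaw":1},
    {"tx":0,"ty":0,"tz":0.1,"twist":0,"jaw":1},
    {"tx":0,"ty":0,"tz":0.14,"twist":0,"jaw":1},
    {"tx":0,"ty":0,"tz":0.14,"twist":0,"jaw":1},
    {"tx":0,"ty":0,"tz":0.14,"twist":0,"jaw":1},
    {"tx":0,"ty":0,"tz":0.14,"twist":0,"jaw":1},
    {"tx":0,"ty":0,"tz":0.14,"twist":0,"jaw":1},
    {"tx":0,"ty":0,"tz":0.14,"twist":0,"jaw":1},
    {"tx":0,"ty":0,"tz":0.14,"twist":0,"jaw":1},
    {"tx":0,"ty":0,"tz":0.14,"twist":0,"jaw":1},
  ],
)

```text
time_s: 10.4
eef_pos: [0.4743, 0.039, 0.0767]
orientation: [0.617, 0.787, -0.0, 0.0]
ft_force: [-0.1, -0.4, 0.8]
grip_width: 0.0002
finger_force: 0.6
```

Emit:
move_arm(
  deltas=[
    {"tx":0,"ty":0,"tz":0.05,"twist":0,"jaw":1},
    {"tx":0,"ty":0,"tz":0.1,"twist":0,"jaw":1},
    {"tx":0,"ty":0,"tz":0.14,"twist":0,"jaw":1},
    {"tx":0,"ty":0,"tz":0.14,"twist":0,"jaw":1},
    {"tx":0,"ty":0,"tz":0.14,"twist":0,"jaw":1},
    {"tx":0,"ty":0,"tz":0.14,"twist":0,"jaw":1},
    {"tx":0,"ty":0,"tz":0.14,"twist":0,"jaw":1},
    {"tx":0,"ty":0,"tz":0.14,"twist":0,"jaw":1},
    {"tx":0,"ty":0,"tz":0.14,"twist":0,"jaw":1},
    {"tx":0,"ty":0,"tz":0.14,"twist":0,"jaw":1},
  ],
)

```text
time_s: 11.4
eef_pos: [0.4744, 0.0391, 0.0756]
orientation: [0.617, 0.787, 0.0, 0.0]
ft_force: [-2.2, 0.9, 4.9]
grip_width: 0.0
finger_force: 2.6
```

Emit:
move_arm(
  deltas=[
    {"tx":0,"ty":0,"tz":0.03,"twist":0,"jaw":1},
    {"tx":0,"ty":0,"tz":0.06,"twist":0,"jaw":1},
    {"tx":0,"ty":0,"tz":0.08,"twist":0,"jaw":1},
    {"tx":0,"ty":0,"tz":0.08,"twist":0,"jaw":1},
    {"tx":0,"ty":0,"tz":0.08,"twist":0,"jaw":1},
    {"tx":0,"ty":0,"tz":0.08,"twist":0,"jaw":1},
    {"tx":0,"ty":0,"tz":0.08,"twist":0,"jaw":1},
    {"tx":0,"ty":0,"tz":0.08,"twist":0,"jaw":1},
    {"tx":0,"ty":0,"tz":0.08,"twist":0,"jaw":1},
    {"tx":0,"ty":0,"tz":0.08,"twist":0,"jaw":1},
  ],
)

```text
time_s: 12.4
eef_pos: [0.4744, 0.0391, 0.0751]
orientation: [0.617, 0.787, 0.0, 0.0]
ft_force: [-3.0, 0.9, 8.0]
grip_width: -0.0
finger_force: 3.9
```

Emit:
move_arm(
  deltas=[
    {"tx":0,"ty":0,"tz":0.03,"twist":0,"jaw":1},
    {"tx":0,"ty":0,"tz":0.06,"twist":0,"jaw":1},
    {"tx":0,"ty":0,"tz":0.1,"twist":0,"jaw":1},
    {"tx":0,"ty":0,"tz":0.1,"twist":0,"jaw":1},
    {"tx":0,"ty":0,"tz":0.1,"twist":0,"jaw":1},
    {"tx":0,"ty":0,"tz":0.1,"twist":0,"jaw":1},
    {"tx":0,"ty":0,"tz":0.1,"twist":0,"jaw":1},
    {"tx":0,"ty":0,"tz":0.1,"twist":0,"jaw":1},
    {"tx":0,"ty":0,"tz":0.1,"twist":0,"jaw":1},
    {"tx":0,"ty":0,"tz":0.1,"twist":0,"jaw":1},
  ],
)

```text
time_s: 13.4
eef_pos: [0.4744, 0.0392, 0.0745]
orientation: [0.617, 0.787, 0.0, 0.0]
ft_force: [-4.1, 0.6, 10.2]
grip_width: -0.0
finger_force: 5.7
```

Emit:
move_arm(
  deltas=[
    {"tx":0,"ty":0,"tz":0.03,"twist":0,"jaw":1},
    {"tx":0,"ty":0,"tz":0.06,"twist":0,"jaw":1},
    {"tx":0,"ty":0,"tz":0.09,"twist":0,"jaw":1},
    {"tx":0,"ty":0,"tz":0.09,"twist":0,"jaw":1},
    {"tx":0,"ty":0,"tz":0.09,"twist":0,"jaw":1},
    {"tx":0,"ty":0,"tz":-0.5,"twist":0,"jaw":1},
    {"tx":-0.5,"ty":0,"tz":-1.5,"twist":0,"jaw":1},
    {"tx":-2,"ty":0,"tz":-3,"twist":0,"jaw":1},
    {"tx":-5,"ty":0,"tz":-5,"twist":0,"jaw":1},
    {"tx":-9,"ty":0,"tz":-7,"twist":0,"jaw":1},
  ],
)

```text
time_s: 14.4
eef_pos: [0.4956, -0.0487, 0.1443]
orientation: [0.616, 0.788, -0.0, -0.0]
ft_force: [1.6, -0.6, 0.2]
grip_width: -0.0004
finger_force: 0.0
```

Run:
```python
from h import *
f=bot.grab_frame("side")
cv2.imwrite("pics/f.png",cv2.resize(f["frame"][60:185,185:285][:,:,::-1],None,fx=4,fy=4,interpolation=2))
print(delta((.430,-.355,.10),13.7))
```

```text
(array([-27.58, -13.81,   4.86]), -0.0)
```

View pics/f.png

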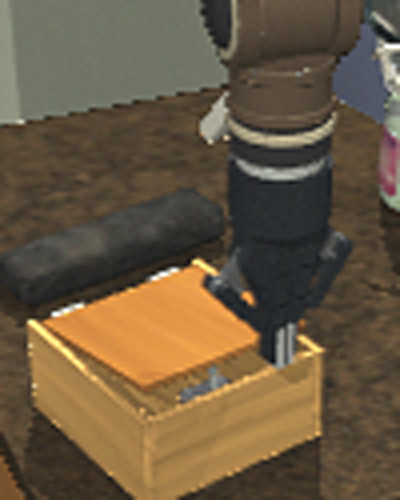

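The lid is rising freely from the box; the steel catch and latch housing are visible around (237,155) in the full frame. Next is the timer.

Emit:
move_arm(
  deltas=[
    {"tx":-4,"ty":-2,"tz":0,"twist":0,"jaw":0},
    {"tx":-8,"ty":-4,"tz":0,"twist":0,"jaw":0},
    {"tx":-12,"ty":-6,"tz":0,"twist":0,"jaw":0},
    {"tx":-16,"ty":-8,"tz":0,"twist":0,"jaw":0},
    {"tx":-20,"ty":-10,"tz":0,"twist":0,"jaw":0},
    {"tx":-24,"ty":-12,"tz":0,"twist":0,"jaw":0},
    {"tx":-27.4,"ty":-13.8,"tz":0,"twist":0,"jaw":0},
    {"tx":-27.4,"ty":-13.8,"tz":2,"twist":0,"jaw":0},
    {"tx":-27.4,"ty":-13.8,"tz":4,"twist":0,"jaw":0},
    {"tx":-27.4,"ty":-13.8,"tz":4,"twist":0,"jaw":0},
  ],
)

```text
time_s: 15.45
eef_pos: [0.4254, -0.3469, 0.1008]
orientation: [0.617, 0.787, -0.0, -0.003]
ft_force: [-0.6, 0.6, 0.5]
grip_width: 0.0853
finger_force: 0.0
```

Run:
```python
from h import *
print(bot.observe()["eef_pos"],delta((.430,-.355,.012),13.7))
ims=[]
for n,x in(("side",(225,170)),("top",(270,150))):
    f=bot.grab_frame(n);s=bot.observe();ims.append(f["frame"][x[1]:x[1]+110,x[0]:x[0]+100]);print(proj(f,s["eef_pos"]),proj(f,(.43,-.355,.046)),x)
cv2.imwrite("pics/g.png",cv2.resize(np.hstack(ims)[:,:,::-1],None,fx=4,fy=4,interpolation=2))
```

```text
[ 0.42536105 -0.34689459  0.10075673] (array([-0.93,  0.29,  8.87]), 0.001)
(np.float64(274.78946893252277), np.float64(229.34711107385777)) (np.float64(276.5598930654651), np.float64(245.8593286277677)) (225, 170)
(np.float64(316.535126584348), np.float64(204.8948606239725)) (np.float64(316.78675239821655), np.float64(204.99979225397988)) (270, 150)
```

View pics/g.png

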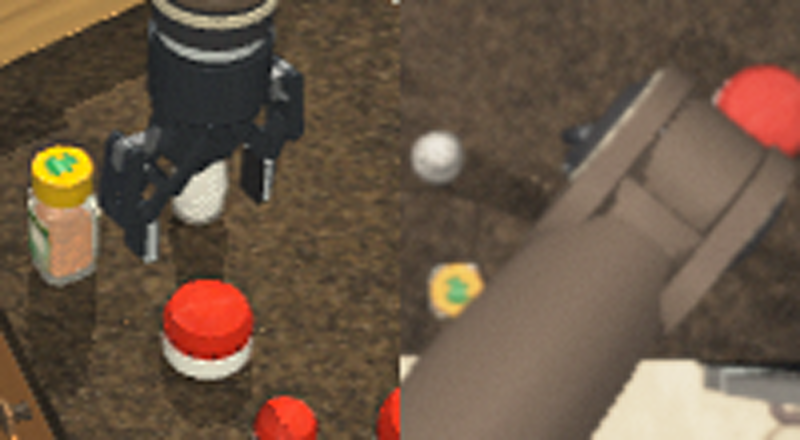

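Emit:
move_arm(
  deltas=[
    {"tx":-0.95,"ty":0.35,"tz":1.5,"twist":0,"jaw":0},
    {"tx":-0.95,"ty":0.35,"tz":4,"twist":0,"jaw":0},
    {"tx":-0.95,"ty":0.35,"tz":6.5,"twist":0,"jaw":0},
    {"tx":-0.95,"ty":0.35,"tz":8,"twist":0,"jaw":0},
    {"tx":-0.95,"ty":0.35,"tz":8.7,"twist":0,"jaw":0},
    {"tx":-0.95,"ty":0.35,"tz":8.7,"twist":0,"jaw":0.5},
    {"tx":-0.95,"ty":0.35,"tz":8.7,"twist":0,"jaw":0.6},
    {"tx":-0.95,"ty":0.35,"tz":8.7,"twist":0,"jaw":0.7},
    {"tx":-0.95,"ty":0.35,"tz":8.7,"twist":0,"jaw":0.7},
    {"tx":-0.95,"ty":0.35,"tz":8.7,"twist":0,"jaw":0.7},
  ],
  force=30,
)

```text
time_s: 16.55
eef_pos: [0.4336, -0.3563, 0.0178]
orientation: [0.617, 0.787, -0.0, 0.001]
ft_force: [-0.3, 0.3, 5.8]
grip_width: 0.0588
finger_force: 32.8
```

Emit:
move_arm(
  deltas=[
    {"tx":0,"ty":0,"tz":-0.5,"twist":0,"jaw":0.7},
    {"tx":0,"ty":0,"tz":-1.5,"twist":0,"jaw":0.7},
    {"tx":0,"ty":0,"tz":-3,"twist":0,"jaw":0.7},
    {"tx":0,"ty":0,"tz":-5,"twist":0,"jaw":0.7},
    {"tx":0,"ty":0,"tz":-7.5,"twist":0,"jaw":0.7},
    {"tx":0,"ty":0,"tz":-10,"twist":0,"jaw":0.7},
    {"tx":0,"ty":0,"tz":-13,"twist":0,"jaw":0.7},
    {"tx":0,"ty":0,"tz":-16,"twist":0,"jaw":0.7},
    {"tx":0,"ty":0,"tz":-16,"twist":0,"jaw":0.7},
    {"tx":0,"ty":0,"tz":-16,"twist":0,"jaw":0.7},
  ],
)

```text
time_s: 17.55
eef_pos: [0.4331, -0.356, 0.1773]
orientation: [0.617, 0.787, -0.0, 0.001]
ft_force: [-0.8, -0.3, -0.8]
grip_width: 0.0585
finger_force: 31.6
```

Run:
```python
from h import *
s=bot.observe();print(s["eef_pos"],s["grip_width"],s["orientation"])
f=bot.grab_frame("side");print(proj(f,s["eef_pos"]))
cv2.imwrite("pics/i.png",cv2.resize(f["frame"][60:230,180:320][:,:,::-1],None,fx=3.5,fy=3.5,interpolation=2))
a=np.radians(13.7)
print(delta((.461-.02*np.sin(a),.094+.02*np.cos(a),.22)))
```

```text
[ 0.43311397 -0.35597274  0.17725514] 0.058493442808102925 [ 6.16988423e-01  7.86971841e-01 -2.18114894e-05  7.79311526e-04]
(np.float64(280.0510309170609), np.float64(209.4893810111267))
(array([44.98, 13.49, -4.38]), None)
```

View pics/i.png

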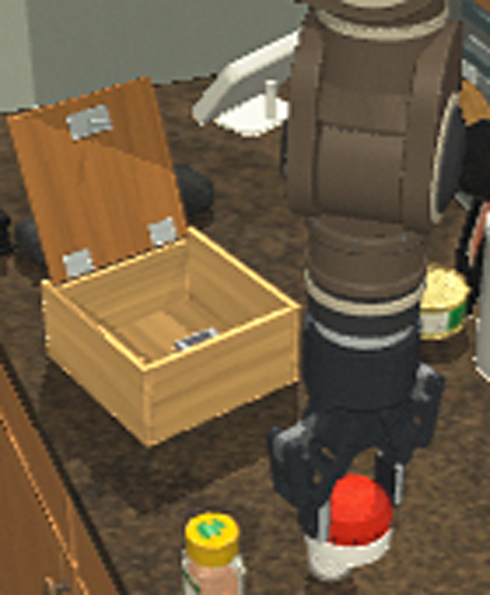

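The lid stands fully open (full frame about (208,100)). The timer is held upright at about (281,207). I'll carry it to the box.

Emit:
move_arm(
  deltas=[
    {"tx":4,"ty":1.2,"tz":0,"twist":0,"jaw":0.7},
    {"tx":8.5,"ty":2.55,"tz":0,"twist":0,"jaw":0.7},
    {"tx":13,"ty":3.9,"tz":0,"twist":0,"jaw":0.7},
    {"tx":17.5,"ty":5.25,"tz":0,"twist":0,"jaw":0.7},
    {"tx":22,"ty":6.6,"tz":0,"twist":0,"jaw":0.7},
    {"tx":26.5,"ty":7.95,"tz":0,"twist":0,"jaw":0.7},
    {"tx":31,"ty":9.3,"tz":0,"twist":0,"jaw":0.7},
    {"tx":35.5,"ty":10.65,"tz":0,"twist":0,"jaw":0.7},
    {"tx":40,"ty":12,"tz":0,"twist":0,"jaw":0.7},
    {"tx":44,"ty":13.2,"tz":0,"twist":0,"jaw":0.7},
  ],
)

```text
time_s: 18.6
eef_pos: [0.4548, 0.105, 0.175]
orientation: [0.617, 0.787, -0.001, -0.001]
ft_force: [-0.2, -0.8, -1.5]
grip_width: 0.0585
finger_force: 31.6
```

Run:
```python
from h import *
s=bot.observe();print(s["eef_pos"],s["qd"].round(2))
a=np.radians(13.7)
print(delta((.461-.022*np.sin(a),.094+.022*np.cos(a),.025),13.7))
```

```text
[0.454778   0.10500573 0.17500704] [ 0.87  0.19  0.19 -0.   -0.01  0.86]
(array([ 0.98,  0.38, 15.  ]), 0.003)
```

Emit:
move_arm(
  deltas=[
    {"tx":1.1,"ty":0.3,"tz":0,"twist":0,"jaw":0.7},
    {"tx":1.1,"ty":0.3,"tz":2,"twist":0,"jaw":0.7},
    {"tx":1.1,"ty":0.3,"tz":5,"twist":0,"jaw":0.7},
    {"tx":1.1,"ty":0.3,"tz":8,"twist":0,"jaw":0.7},
    {"tx":1.1,"ty":0.3,"tz":11,"twist":0,"jaw":0.7},
    {"tx":1.1,"ty":0.3,"tz":13,"twist":0,"jaw":0.7},
    {"tx":1.1,"ty":0.3,"tz":14,"twist":0,"jaw":0.7},
    {"tx":1.1,"ty":0.3,"tz":14.5,"twist":0,"jaw":0.7},
    {"tx":1.1,"ty":0.3,"tz":14.7,"twist":0,"jaw":0.7},
    {"tx":1.1,"ty":0.3,"tz":14.7,"twist":0,"jaw":0.7},
  ],
)

```text
time_s: 19.6
eef_pos: [0.4568, 0.1144, 0.0301]
orientation: [0.617, 0.787, 0.0, 0.0]
ft_force: [0.2, -0.3, -1.0]
grip_width: 0.0584
finger_force: 31.7
```

Drum bottom is about 6 mm above the floor, so I lower it, release, and rise.

Emit:
move_arm(
  deltas=[
    {"tx":0,"ty":0,"tz":0.2,"twist":0,"jaw":0.7},
    {"tx":0,"ty":0,"tz":0.4,"twist":0,"jaw":0.7},
    {"tx":0,"ty":0,"tz":0.55,"twist":0,"jaw":0.7},
    {"tx":0,"ty":0,"tz":0.6,"twist":0,"jaw":0.7},
    {"tx":0,"ty":0,"tz":0.6,"twist":0,"jaw":0.7},
    {"tx":0,"ty":0,"tz":0.6,"twist":0,"jaw":0.35},
    {"tx":0,"ty":0,"tz":0.6,"twist":0,"jaw":0},
    {"tx":0,"ty":0,"tz":0.6,"twist":0,"jaw":0},
    {"tx":0,"ty":0,"tz":0.6,"twist":0,"jaw":0},
    {"tx":0,"ty":0,"tz":0.6,"twist":0,"jaw":0},
  ],
)

```text
time_s: 20.6
eef_pos: [0.4563, 0.1145, 0.0235]
orientation: [0.617, 0.787, -0.0, -0.0]
ft_force: [0.7, -0.4, 0.6]
grip_width: 0.0853
finger_force: 0.0
```

Emit:
move_arm(
  deltas=[
    {"tx":0,"ty":0,"tz":-1,"twist":0,"jaw":0},
    {"tx":0,"ty":0,"tz":-4,"twist":0,"jaw":0},
    {"tx":0,"ty":0,"tz":-8,"twist":0,"jaw":0},
    {"tx":0,"ty":0,"tz":-12,"twist":0,"jaw":0},
    {"tx":0,"ty":0,"tz":-16,"twist":0,"jaw":0.5},
    {"tx":0,"ty":0,"tz":-20,"twist":0,"jaw":1},
    {"tx":0,"ty":0,"tz":-24,"twist":0,"jaw":1},
    {"tx":0,"ty":0,"tz":-26,"twist":0,"jaw":1},
    {"tx":0,"ty":0,"tz":-26,"twist":0,"jaw":1},
    {"tx":0,"ty":0,"tz":-26,"twist":0,"jaw":1},
  ],
)

```text
time_s: 21.6
eef_pos: [0.4564, 0.1144, 0.2838]
orientation: [0.617, 0.787, 0.0, 0.0]
ft_force: [-0.2, 0.5, -0.2]
grip_width: 0.0003
finger_force: 0.0
```

Run:
```python
from h import *
s=bot.observe();print(s["eef_pos"],s["qpos"])
f=bot.grab_frame("side")
cv2.imwrite("pics/j.png",cv2.resize(f["frame"][60:190,180:290][:,:,::-1],None,fx=4.5,fy=4.5,interpolation=2))
a=np.radians(13.7)
print(delta((.461-.185*np.sin(a),.094+.185*np.cos(a),.20),13.7))
```

```text
[0.4563967  0.11444698 0.28382186] [ 2.45701429e-01  2.78764888e-02 -3.13786905e-02  1.51064042e+00
 -9.00813897e-06  1.57549757e+00]
(array([16.4 ,  0.04,  8.29]), 0.002)
```

View pics/j.png

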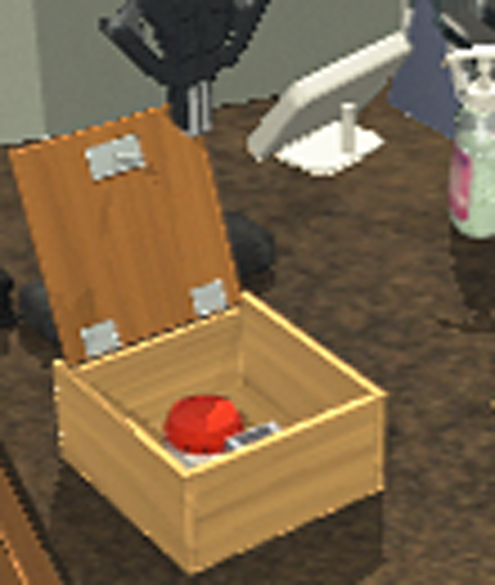

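The timer stands upright in the box at about (225,154), and the lid is open. I go over behind the lid.

Emit:
move_arm(
  deltas=[
    {"tx":4,"ty":0,"tz":0,"twist":0,"jaw":1},
    {"tx":8,"ty":0,"tz":0,"twist":0,"jaw":1},
    {"tx":12,"ty":0,"tz":0,"twist":0,"jaw":1},
    {"tx":16.5,"ty":0,"tz":0,"twist":0,"jaw":1},
    {"tx":17,"ty":0,"tz":0,"twist":0,"jaw":1},
    {"tx":17,"ty":0,"tz":1,"twist":0,"jaw":1},
    {"tx":17,"ty":0,"tz":3,"twist":0,"jaw":1},
    {"tx":17,"ty":0,"tz":5,"twist":0,"jaw":1},
    {"tx":17,"ty":0,"tz":7,"twist":0,"jaw":1},
    {"tx":17,"ty":0,"tz":7.5,"twist":0,"jaw":1},
  ],
)

```text
time_s: 22.65
eef_pos: [0.4147, 0.2772, 0.2052]
orientation: [0.618, 0.786, -0.003, -0.001]
ft_force: [0.3, -0.3, 0.2]
grip_width: -0.0002
finger_force: 0.0
```

Emit:
move_arm(
  deltas=[
    {"tx":-1.2,"ty":0,"tz":0,"twist":0,"jaw":1},
    {"tx":-2.3,"ty":0,"tz":0,"twist":0,"jaw":1},
    {"tx":-3,"ty":0,"tz":0,"twist":0,"jaw":1},
    {"tx":-3.6,"ty":0,"tz":0,"twist":0,"jaw":1},
    {"tx":-4.2,"ty":0,"tz":0,"twist":0,"jaw":1},
    {"tx":-4.8,"ty":0,"tz":0,"twist":0,"jaw":1},
    {"tx":-5.4,"ty":0,"tz":0,"twist":0,"jaw":1},
    {"tx":-6,"ty":0,"tz":0,"twist":0,"jaw":1},
    {"tx":-6.6,"ty":0,"tz":0,"twist":0,"jaw":1},
    {"tx":-7.2,"ty":0,"tz":0,"twist":0,"jaw":1},
  ],
)

```text
time_s: 23.65
eef_pos: [0.4331, 0.2099, 0.2105]
orientation: [0.617, 0.787, 0.001, -0.0]
ft_force: [-5.9, 2.6, 17.5]
grip_width: -0.0003
finger_force: 2.0
```

Emit:
move_arm(
  deltas=[
    {"tx":0.2,"ty":0,"tz":-0.5,"twist":0,"jaw":1},
    {"tx":0.3,"ty":0,"tz":-1,"twist":0,"jaw":1},
    {"tx":0.3,"ty":0,"tz":-1.5,"twist":0,"jaw":1},
    {"tx":0.3,"ty":0,"tz":-2,"twist":0,"jaw":1},
    {"tx":0.3,"ty":0,"tz":-2.3,"twist":0,"jaw":1},
    {"tx":0.3,"ty":0,"tz":-2.3,"twist":0,"jaw":1},
    {"tx":0.3,"ty":0,"tz":-2.3,"twist":0,"jaw":1},
    {"tx":0.3,"ty":0,"tz":-2.3,"twist":0,"jaw":1},
    {"tx":0.3,"ty":0,"tz":-2.3,"twist":0,"jaw":1},
    {"tx":0.3,"ty":0,"tz":-2.3,"twist":0,"jaw":1},
  ],
)

```text
time_s: 24.65
eef_pos: [0.4323, 0.2126, 0.2315]
orientation: [0.617, 0.787, 0.0, 0.0]
ft_force: [0.4, 1.6, 0.4]
grip_width: 0.0003
finger_force: 0.6
```

Run:
```python
from h import *
s=bot.observe();e=s["eef_pos"];print(e,s["ft_force"].round(1));a=np.radians(13.7)
d=e-[.461,.094,0];print("box y",-d[0]*np.sin(a)+d[1]*np.cos(a),"x",d[0]*np.cos(a)+d[1]*np.sin(a))
f=bot.grab_frame("side")
cv2.imwrite("pics/k.png",cv2.resize(f["frame"][60:190,180:290][:,:,::-1],None,fx=4.5,fy=4.5,interpolation=2))
```

```text
[0.4322778  0.21255455 0.231489  ] [0.4 1.6 0.4]
box y 0.12198407959864059 x 0.00017321549336182795
```

View pics/k.png

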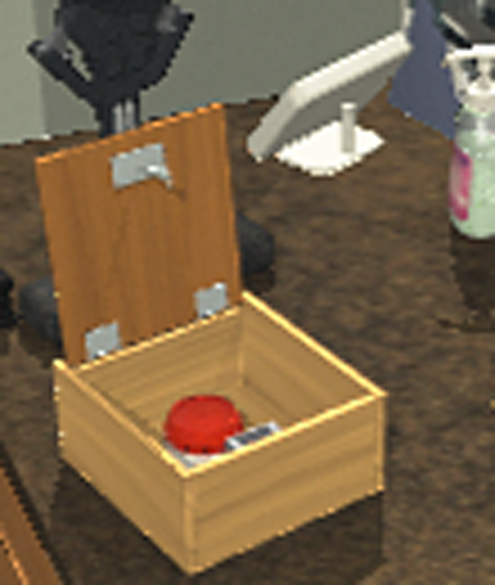

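The lid is upright at about 100°, with the fingers behind its edge at about (207,87). The force has dropped back to 1.6 N. I follow the closing arc.

Emit:
move_arm(
  deltas=[
    {"tx":-0.8,"ty":0,"tz":0.1,"twist":0,"jaw":1},
    {"tx":-1.6,"ty":0,"tz":0.2,"twist":0,"jaw":1},
    {"tx":-2.4,"ty":0,"tz":0.3,"twist":0,"jaw":1},
    {"tx":-3.3,"ty":0,"tz":0.3,"twist":0,"jaw":1},
    {"tx":-4.2,"ty":0,"tz":0.35,"twist":0,"jaw":1},
    {"tx":-5.1,"ty":0,"tz":0.45,"twist":0,"jaw":1},
    {"tx":-6,"ty":0,"tz":0.6,"twist":0,"jaw":1},
    {"tx":-7,"ty":0,"tz":0.85,"twist":0,"jaw":1},
    {"tx":-8,"ty":0,"tz":1.2,"twist":0,"jaw":1},
    {"tx":-9,"ty":0,"tz":1.6,"twist":0,"jaw":1},
  ],
)

```text
time_s: 25.7
eef_pos: [0.4539, 0.1243, 0.2152]
orientation: [0.617, 0.787, 0.0, -0.0]
ft_force: [-0.8, 2.2, -0.2]
grip_width: -0.0
finger_force: 0.8
```

Emit:
move_arm(
  deltas=[
    {"tx":-0.5,"ty":0,"tz":0.25,"twist":0,"jaw":1},
    {"tx":-1.3,"ty":0,"tz":0.7,"twist":0,"jaw":1},
    {"tx":-2.1,"ty":0,"tz":1.2,"twist":0,"jaw":1},
    {"tx":-2.9,"ty":0,"tz":1.7,"twist":0,"jaw":1},
    {"tx":-3.65,"ty":0,"tz":2.3,"twist":0,"jaw":1},
    {"tx":-4.3,"ty":0,"tz":2.95,"twist":0,"jaw":1},
    {"tx":-5,"ty":0,"tz":3.65,"twist":0,"jaw":1},
    {"tx":-5.6,"ty":0,"tz":4.4,"twist":0,"jaw":1},
    {"tx":-6.2,"ty":0,"tz":5.2,"twist":0,"jaw":1},
    {"tx":-6.8,"ty":0,"tz":6.1,"twist":0,"jaw":1},
  ],
)

```text
time_s: 26.7
eef_pos: [0.4701, 0.0587, 0.1539]
orientation: [0.617, 0.787, 0.0, 0.0]
ft_force: [-1.3, 1.3, 0.1]
grip_width: -0.0001
finger_force: 0.7
```

Emit:
move_arm(
  deltas=[
    {"tx":-0.3,"ty":0,"tz":0.6,"twist":0,"jaw":1},
    {"tx":-0.6,"ty":0,"tz":1.2,"twist":0,"jaw":1},
    {"tx":-0.9,"ty":0,"tz":1.8,"twist":0,"jaw":1},
    {"tx":-1.2,"ty":0,"tz":2.5,"twist":0,"jaw":1},
    {"tx":-1.4,"ty":0,"tz":3.2,"twist":0,"jaw":1},
    {"tx":-1.6,"ty":0,"tz":3.9,"twist":0,"jaw":1},
    {"tx":-1.8,"ty":0,"tz":4.6,"twist":0,"jaw":1},
    {"tx":-1.9,"ty":0,"tz":5.2,"twist":0,"jaw":1},
    {"tx":-2,"ty":0,"tz":5.7,"twist":0,"jaw":1},
    {"tx":-2,"ty":0,"tz":6.1,"twist":0,"jaw":1},
  ],
)

```text
time_s: 27.7
eef_pos: [0.4747, 0.0394, 0.0931]
orientation: [0.617, 0.787, -0.0, 0.0]
ft_force: [-0.4, 0.2, 1.9]
grip_width: -0.0001
finger_force: 1.2
```

Emit:
move_arm(
  deltas=[
    {"tx":0,"ty":0,"tz":0.1,"twist":0,"jaw":1},
    {"tx":0,"ty":0,"tz":0.2,"twist":0,"jaw":1},
    {"tx":0,"ty":0,"tz":0.3,"twist":0,"jaw":1},
    {"tx":0,"ty":0,"tz":0.4,"twist":0,"jaw":1},
    {"tx":0,"ty":0,"tz":0.5,"twist":0,"jaw":1},
    {"tx":0,"ty":0,"tz":0.6,"twist":0,"jaw":1},
    {"tx":0,"ty":0,"tz":0.7,"twist":0,"jaw":1},
    {"tx":0,"ty":0,"tz":0.8,"twist":0,"jaw":1},
    {"tx":0,"ty":0,"tz":0.85,"twist":0,"jaw":1},
    {"tx":0,"ty":0,"tz":0.85,"twist":0,"jaw":1},
  ],
)

```text
time_s: 28.7
eef_pos: [0.4748, 0.0397, 0.085]
orientation: [0.617, 0.787, 0.0, 0.0]
ft_force: [0.7, -0.6, 1.2]
grip_width: -0.0
finger_force: 0.6
```

Emit:
move_arm(
  deltas=[
    {"tx":0,"ty":0,"tz":0.04,"twist":0,"jaw":1},
    {"tx":0,"ty":0,"tz":0.08,"twist":0,"jaw":1},
    {"tx":0,"ty":0,"tz":0.12,"twist":0,"jaw":1},
    {"tx":0,"ty":0,"tz":0.12,"twist":0,"jaw":1},
    {"tx":0,"ty":0,"tz":0.12,"twist":0,"jaw":1},
    {"tx":0,"ty":0,"tz":0.12,"twist":0,"jaw":1},
    {"tx":0,"ty":0,"tz":0.12,"twist":0,"jaw":1},
    {"tx":0,"ty":0,"tz":0.12,"twist":0,"jaw":1},
    {"tx":0,"ty":0,"tz":0.12,"twist":0,"jaw":1},
    {"tx":0,"ty":0,"tz":0.12,"twist":0,"jaw":1},
  ],
)

```text
time_s: 29.7
eef_pos: [0.4748, 0.0397, 0.0839]
orientation: [0.617, 0.787, 0.0, 0.0]
ft_force: [1.2, -1.1, 0.6]
grip_width: -0.0002
finger_force: 0.6
```

Emit:
move_arm(
  deltas=[
    {"tx":0,"ty":0,"tz":0.05,"twist":0,"jaw":1},
    {"tx":0,"ty":0,"tz":0.1,"twist":0,"jaw":1},
    {"tx":0,"ty":0,"tz":0.14,"twist":0,"jaw":1},
    {"tx":0,"ty":0,"tz":0.14,"twist":0,"jaw":1},
    {"tx":0,"ty":0,"tz":0.14,"twist":0,"jaw":1},
    {"tx":0,"ty":0,"tz":0.14,"twist":0,"jaw":1},
    {"tx":0,"ty":0,"tz":0.14,"twist":0,"jaw":1},
    {"tx":0,"ty":0,"tz":0.14,"twist":0,"jaw":1},
    {"tx":0,"ty":0,"tz":0.14,"twist":0,"jaw":1},
    {"tx":0,"ty":0,"tz":0.14,"twist":0,"jaw":1},
  ],
)

```text
time_s: 30.7
eef_pos: [0.4747, 0.0397, 0.0824]
orientation: [0.617, 0.787, 0.0, -0.0]
ft_force: [0.4, -0.2, 1.6]
grip_width: -0.0002
finger_force: 0.6
```

Emit:
move_arm(
  deltas=[
    {"tx":0,"ty":0,"tz":0.05,"twist":0,"jaw":1},
    {"tx":0,"ty":0,"tz":0.1,"twist":0,"jaw":1},
    {"tx":0,"ty":0,"tz":0.14,"twist":0,"jaw":1},
    {"tx":0,"ty":0,"tz":0.14,"twist":0,"jaw":1},
    {"tx":0,"ty":0,"tz":0.14,"twist":0,"jaw":1},
    {"tx":0,"ty":0,"tz":0.14,"twist":0,"jaw":1},
    {"tx":0,"ty":0,"tz":0.14,"twist":0,"jaw":1},
    {"tx":0,"ty":0,"tz":0.14,"twist":0,"jaw":1},
    {"tx":0,"ty":0,"tz":0.14,"twist":0,"jaw":1},
    {"tx":0,"ty":0,"tz":0.14,"twist":0,"jaw":1},
  ],
)

```text
time_s: 31.7
eef_pos: [0.4747, 0.0397, 0.081]
orientation: [0.617, 0.787, 0.0, 0.0]
ft_force: [-0.0, 0.7, 1.2]
grip_width: -0.0
finger_force: 0.6
```

Emit:
move_arm(
  deltas=[
    {"tx":0,"ty":0,"tz":0.05,"twist":0,"jaw":1},
    {"tx":0,"ty":0,"tz":0.1,"twist":0,"jaw":1},
    {"tx":0,"ty":0,"tz":0.14,"twist":0,"jaw":1},
    {"tx":0,"ty":0,"tz":0.14,"twist":0,"jaw":1},
    {"tx":0,"ty":0,"tz":0.14,"twist":0,"jaw":1},
    {"tx":0,"ty":0,"tz":0.14,"twist":0,"jaw":1},
    {"tx":0,"ty":0,"tz":0.14,"twist":0,"jaw":1},
    {"tx":0,"ty":0,"tz":0.14,"twist":0,"jaw":1},
    {"tx":0,"ty":0,"tz":0.14,"twist":0,"jaw":1},
    {"tx":0,"ty":0,"tz":0.14,"twist":0,"jaw":1},
  ],
)

```text
time_s: 32.7
eef_pos: [0.4747, 0.0397, 0.0796]
orientation: [0.617, 0.787, 0.0, -0.0]
ft_force: [0.3, 0.8, 1.0]
grip_width: 0.0001
finger_force: 0.6
```

Emit:
move_arm(
  deltas=[
    {"tx":0,"ty":0,"tz":0.05,"twist":0,"jaw":1},
    {"tx":0,"ty":0,"tz":0.1,"twist":0,"jaw":1},
    {"tx":0,"ty":0,"tz":0.14,"twist":0,"jaw":1},
    {"tx":0,"ty":0,"tz":0.14,"twist":0,"jaw":1},
    {"tx":0,"ty":0,"tz":0.14,"twist":0,"jaw":1},
    {"tx":0,"ty":0,"tz":0.14,"twist":0,"jaw":1},
    {"tx":0,"ty":0,"tz":0.14,"twist":0,"jaw":1},
    {"tx":0,"ty":0,"tz":0.14,"twist":0,"jaw":1},
    {"tx":0,"ty":0,"tz":0.14,"twist":0,"jaw":1},
    {"tx":0,"ty":0,"tz":0.14,"twist":0,"jaw":1},
  ],
)

```text
time_s: 33.7
eef_pos: [0.4747, 0.0397, 0.0782]
orientation: [0.617, 0.787, -0.0, -0.0]
ft_force: [1.2, 1.6, 1.5]
grip_width: 0.0001
finger_force: 0.7
```

Emit:
move_arm(
  deltas=[
    {"tx":0,"ty":0,"tz":0.05,"twist":0,"jaw":1},
    {"tx":0,"ty":0,"tz":0.1,"twist":0,"jaw":1},
    {"tx":0,"ty":0,"tz":0.14,"twist":0,"jaw":1},
    {"tx":0,"ty":0,"tz":0.14,"twist":0,"jaw":1},
    {"tx":0,"ty":0,"tz":0.14,"twist":0,"jaw":1},
    {"tx":0,"ty":0,"tz":0.14,"twist":0,"jaw":1},
    {"tx":0,"ty":0,"tz":0.14,"twist":0,"jaw":1},
    {"tx":0,"ty":0,"tz":0.14,"twist":0,"jaw":1},
    {"tx":0,"ty":0,"tz":0.14,"twist":0,"jaw":1},
    {"tx":0,"ty":0,"tz":0.14,"twist":0,"jaw":1},
  ],
)

```text
time_s: 34.7
eef_pos: [0.4747, 0.0396, 0.0768]
orientation: [0.617, 0.787, -0.0, 0.0]
ft_force: [0.2, 0.8, 1.8]
grip_width: 0.0001
finger_force: 0.6
```

Emit:
move_arm(
  deltas=[
    {"tx":0,"ty":0,"tz":0.05,"twist":0,"jaw":1},
    {"tx":0,"ty":0,"tz":0.1,"twist":0,"jaw":1},
    {"tx":0,"ty":0,"tz":0.14,"twist":0,"jaw":1},
    {"tx":0,"ty":0,"tz":0.14,"twist":0,"jaw":1},
    {"tx":0,"ty":0,"tz":0.14,"twist":0,"jaw":1},
    {"tx":0,"ty":0,"tz":0.14,"twist":0,"jaw":1},
    {"tx":0,"ty":0,"tz":0.14,"twist":0,"jaw":1},
    {"tx":0,"ty":0,"tz":0.14,"twist":0,"jaw":1},
    {"tx":0,"ty":0,"tz":0.14,"twist":0,"jaw":1},
    {"tx":0,"ty":0,"tz":0.14,"twist":0,"jaw":1},
  ],
)

```text
time_s: 35.7
eef_pos: [0.4747, 0.0397, 0.0756]
orientation: [0.617, 0.787, 0.0, 0.0]
ft_force: [-0.7, 0.4, 5.4]
grip_width: 0.0001
finger_force: 2.5
```

Emit:
move_arm(
  deltas=[
    {"tx":0,"ty":0,"tz":0.03,"twist":0,"jaw":1},
    {"tx":0,"ty":0,"tz":0.06,"twist":0,"jaw":1},
    {"tx":0,"ty":0,"tz":0.09,"twist":0,"jaw":1},
    {"tx":0,"ty":0,"tz":0.09,"twist":0,"jaw":1},
    {"tx":0,"ty":0,"tz":0.09,"twist":0,"jaw":1},
    {"tx":0,"ty":0,"tz":0.09,"twist":0,"jaw":1},
    {"tx":0,"ty":0,"tz":0.09,"twist":0,"jaw":1},
    {"tx":0,"ty":0,"tz":0.09,"twist":0,"jaw":1},
    {"tx":0,"ty":0,"tz":0.09,"twist":0,"jaw":1},
    {"tx":0,"ty":0,"tz":0.09,"twist":0,"jaw":1},
  ],
)

```text
time_s: 36.7
eef_pos: [0.4747, 0.0397, 0.0751]
orientation: [0.617, 0.787, 0.0, 0.0]
ft_force: [-2.5, 0.4, 8.0]
grip_width: -0.0001
finger_force: 4.0
```

Emit:
move_arm(
  deltas=[
    {"tx":0,"ty":0,"tz":0.03,"twist":0,"jaw":1},
    {"tx":0,"ty":0,"tz":0.06,"twist":0,"jaw":1},
    {"tx":0,"ty":0,"tz":0.1,"twist":0,"jaw":1},
    {"tx":0,"ty":0,"tz":0.1,"twist":0,"jaw":1},
    {"tx":0,"ty":0,"tz":0.1,"twist":0,"jaw":1},
    {"tx":0,"ty":0,"tz":0.1,"twist":0,"jaw":1},
    {"tx":0,"ty":0,"tz":0.1,"twist":0,"jaw":1},
    {"tx":0,"ty":0,"tz":0.1,"twist":0,"jaw":1},
    {"tx":0,"ty":0,"tz":0.1,"twist":0,"jaw":1},
    {"tx":0,"ty":0,"tz":0.1,"twist":0,"jaw":1},
  ],
)

```text
time_s: 37.7
eef_pos: [0.4748, 0.0398, 0.0746]
orientation: [0.617, 0.787, 0.0, 0.0]
ft_force: [-4.0, 0.3, 12.5]
grip_width: -0.0001
finger_force: 5.8
```

Emit:
move_arm(
  deltas=[
    {"tx":0,"ty":0,"tz":0.04,"twist":0,"jaw":1},
    {"tx":0,"ty":0,"tz":0.07,"twist":0,"jaw":1},
    {"tx":0,"ty":0,"tz":0.07,"twist":0,"jaw":1},
    {"tx":0,"ty":0,"tz":-0.5,"twist":0,"jaw":1},
    {"tx":0,"ty":0,"tz":-1.5,"twist":0,"jaw":1},
    {"tx":0,"ty":0,"tz":-3,"twist":0,"jaw":1},
    {"tx":0,"ty":0,"tz":-5,"twist":0,"jaw":1},
    {"tx":0,"ty":0,"tz":-8,"twist":0,"jaw":1},
    {"tx":0,"ty":0,"tz":-12,"twist":0,"jaw":1},
    {"tx":0,"ty":0,"tz":-16,"twist":0,"jaw":1},
  ],
)

```text
time_s: 38.7
eef_pos: [0.4742, 0.0395, 0.2347]
orientation: [0.617, 0.787, -0.001, -0.0]
ft_force: [1.5, -0.5, 1.3]
grip_width: -0.0002
finger_force: 0.0
```

Run:
```python
from h import *
s=bot.observe();print(s["eef_pos"],s["ft_force"].round(1))
for i in range(8): f=bot.grab_frame("side")
for t in("lid","timer","shaker","spice_jar"):
    for r in bot.recognise(f,t): print(t,round(r["p"],2),np.round(r["extent"]))
F=f["frame"]
# compare with initial appearance: lid row of free edge midpoint profile (brightness along line across the -y rim)
a=np.radians(13.7)
for x in(-.06,-.03,.03,.06):
    row=[]
    for y in np.arange(-.094,-.058,.003):
        u,v=proj(f,(.461+x*np.cos(a)-y*np.sin(a),.094+x*np.sin(a)+y*np.cos(a),.09));row.append(int(F[round(v),round(u)].sum()//3))
    print(x,row)
im=cv2.imread("pics/a.png");print(bot.observe()["time_s"])
```

```text
[0.47415434 0.03947737 0.23472255] [ 1.5 -0.5  1.3]
timer 0.77 [288. 268.  15.  21.]
timer 0.66 [319. 262.  32.  38.]
spice_jar 0.75 [231. 207.  18.  34.]
-0.06 [123, 123, 135, 215, 207, 83, 88, 154, 154, 152, 155, 149]
-0.03 [123, 121, 209, 220, 134, 82, 82, 165, 165, 157, 157, 158]
0.03 [127, 126, 187, 215, 152, 83, 125, 158, 158, 153, 156, 153]
0.06 [129, 148, 194, 219, 149, 91, 144, 168, 168, 160, 160, 159]
39.3
```

Emit:
move_arm(
  deltas=[
    {"tx":-3,"ty":0,"tz":0,"twist":0,"jaw":1},
    {"tx":-6,"ty":0,"tz":0,"twist":0,"jaw":1},
    {"tx":-9,"ty":0,"tz":0,"twist":0,"jaw":1},
    {"tx":-12,"ty":0,"tz":0,"twist":0,"jaw":1},
    {"tx":-14,"ty":0,"tz":0,"twist":0,"jaw":1},
    {"tx":-14,"ty":0,"tz":0,"twist":0,"jaw":1},
    {"tx":-14,"ty":0,"tz":0,"twist":0,"jaw":1},
    {"tx":-14,"ty":0,"tz":0,"twist":0,"jaw":1},
    {"tx":-14,"ty":0,"tz":0,"twist":0,"jaw":1},
    {"tx":-14,"ty":0,"tz":0,"twist":0,"jaw":1},
  ],
)

```text
time_s: 40.3
eef_pos: [0.508, -0.0956, 0.2337]
orientation: [0.617, 0.787, 0.0, 0.0]
ft_force: [0.4, 0.6, -0.3]
grip_width: 0.0003
finger_force: 0.0
```

Run:
```python
from h import *
f=bot.grab_frame("side");g=bot.grab_frame("top");F=f["frame"].mean(2)
b=cv2.imread("pics/b.png");h,w=b.shape[:2];B=cv2.resize(b,(200,180),interpolation=cv2.INTER_AREA).mean(2)[90:,:100]
a=np.radians(13.7)
for x in(-.06,-.03,.0,.03,.06):
    r=[];q=[]
    for y in np.arange(-.094,-.058,.003):
        u,v=proj(f,(.461+x*np.cos(a)-y*np.sin(a),.094+x*np.sin(a)+y*np.cos(a),.09));u,v=round(u),round(v);r.append(int(F[v,u]));q.append(int(B[v-115,u-180]))
    print(x,r,q)
for n,k in(("side",f),("top",g)):
  for t in("lid","season_box","shaker","spice_jar","timer"):
    for e in bot.recognise(k,t): print(n,t,round(e["p"],2),np.round(e["extent"]))
```

```text
-0.06 [123, 123, 136, 215, 207, 82, 88, 155, 155, 150, 154, 151] [129, 129, 145, 205, 193, 99, 97, 154, 154, 153, 153, 150]
-0.03 [123, 121, 208, 221, 135, 82, 82, 165, 165, 157, 157, 157] [126, 131, 199, 209, 138, 102, 102, 158, 158, 159, 159, 157]
0.0 [124, 124, 212, 212, 116, 116, 156, 156, 166, 156, 157, 154] [127, 127, 202, 202, 125, 125, 147, 147, 159, 159, 158, 155]
0.03 [125, 126, 186, 215, 150, 84, 125, 157, 157, 155, 156, 152] [127, 131, 185, 204, 152, 100, 123, 150, 150, 156, 156, 153]
0.06 [128, 146, 192, 217, 149, 91, 144, 168, 168, 162, 162, 160] [130, 156, 191, 207, 155, 107, 138, 159, 159, 161, 161, 160]
side lid 0.92 [195. 128.  65.  36.]
side season_box 0.78 [190. 126.  76.  58.]
side shaker 0.89 [268. 196.  14.  28.]
side spice_jar 0.97 [234. 206.  14.  32.]
side spice_jar 0.67 [195. 124.  66.  37.]
side timer 0.9 [317. 261.  38.  40.]
side timer 0.68 [288. 267.  17.  20.]
top lid 0.76 [151. 164.  49.  59.]
top season_box 0.87 [149. 161.  53.  66.]
top shaker 0.64 [272. 183.  12.  15.]
top spice_jar 0.73 [275. 213.  15.  16.]
top timer 0.91 [348. 166.  24.  25.]
top timer 0.54 [338. 198.  11.   9.]
```

The lid's rim profile matches the initial latched picture and has held for more than 1.5 s. The shaker and the jar are where they were.

```bash
python3 -c "
from rig import bot
print(bot.job_done())"
```

```text
the job is handed in; nothing more can be done
None
```

The timer was seen upright on the box floor before I closed the lid; the lid is latched flush, the shaker and spice jar haven't moved, and the job was handed in at about 40 s. The highest force I read was 17.5 N, when the gripper caught the lid's edge while closing it; forces were only read once a second.

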